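# Refit the food mill's crank on its splined shaft

## Task

The crank of the food mill has come back from the wash: thread its hub onto the mill's upright splined shaft, knob up, until it is fully home, feeling for the splines and never forcing it down on unmatched ones. Turn the fitted crank until its arm points over the orange parking mark, and let go. Leave everything else on the table where it is.

Things in the scene. Friction and masses are not known exactly. Their poses are not given: they have to be found in the camera images.
- crank: Loose crank, steel hub and aluminium arm, about 0.28 kg, lying flat, knob up (keep it so). Origin: centre of the hub's underside, on the bore's axis; z up along the bore; +x along the arm to the red knob. Hub 36 mm high. Arm 22 mm wide, 9 mm thick (z 0 to 9 mm), reaching x = 124 mm; knob 24 mm thick, to z 46 mm.
- grip (a point): Point on the crank's bore axis 22 mm above its underside, axes as the crank's. Either side of it the hub has a flat black grip pad, 26 mm long (along x), z 2 to 34 mm over the underside, 47 mm over both outsides (across y): grip across the crank's y from above, over the hub.
- bore (a point): Centre of the bore's lower mouth (same point and axes as the crank's origin). Through-bore with six straight grooves 60 degrees apart, one of them along +x; grooves 8 mm wide, out to 16.5 mm radius; the teeth between them reach in to about 10.8 mm radius.
- knob (a point): Point on the crank's arm under the centre of the red knob: 110 mm from the bore axis along the crank's +x, 9 mm above the underside.
- mill: Food mill fixed to the table: steel drum 150 mm wide, 54 mm high, a bridge with an upright splined shaft at its centre, an orange parking mark on the rim and a short black handle on the rim across from it. Origin: on the table on the shaft's axis; z up; +x points to the orange mark, whose centre is at x 79 mm and top at z 55 mm.
- seat (a point): Centre of the boss's flat round top (44 mm wide), 66 mm above the table on the shaft's axis, axes as the mill's. The crank is home when its underside sits flat here. The upright shaft rises from here; it turns either way against a friction of about 0.15 N m and stays where it is left.
- spline_top (a point): Point on the shaft's axis 18 mm above the seat, at the flat tops of its six splines (5 mm wide, 29 mm over the tips, 60 degrees apart). An unmatched crank stops with its underside here. The splines' angle differs every time and is NOT reported. They match at six crank angles, with about 0.1 rad play each way; the shaft holds still if the crank is turned under a press below 8 N.
- nose (a point): Tip of the shaft's smooth round pilot nose, 31 mm above the seat on the axis: 20 mm thick, tapered to 12 mm over its top 6 mm. It centres the bore before the splines meet.
- rice_box_10: Loose clear box of rice at the left, 127x177x64 mm, origin at the centre of its underside; not to be moved.
- serving_spoon: Loose serving spoon at the right, 60x316x27 mm, origin at the centre of its underside; not to be moved.
- label_roll: Loose roll of labels at the right, 77x78x25 mm, origin at the centre of its underside; not to be moved.
Mind the look-alikes: they are no part of the job. There is more than one size of the mill; the job needs the larger.

How it is judged:
On the way, in this order (a step that is already met when the one before it is completed fails the run):
1. the crank is lifted off the table in the fingers (height (world z) of crank above 0.03 m and contact force between the fingers and crank above 1 N), for 0.2 s.
2. the crank is threaded on the splines, fully home on the boss (z of crank in the frame of seat below 0.003 m and horizontal distance between crank and seat below 0.004 m and angle between crank's own z axis and vertical below 0.08 rad), for 0.2 s.
At the end, for the whole second after the job is handed in: The crank sits on the splines with its hub within 3 mm of the seat's height and 4 mm of the axis, upright within 0.08 rad, its knob within 18 mm either side of the line from the shaft through the orange mark (on the mark's side), at rest and released (all of step 2 and z of crank in the frame of seat above -0.003 m and x of knob in the frame of mill above 0.09 m and y of knob in the frame of mill between -0.018 and 0.018 m and linear speed of crank below 0.02 m/s and contact force between the fingers and crank below 0.1 N); the robot touches nothing.
It fails at once if the crank is forced on the mill with more than 50 N (contact force between crank and mill above 50 N).
It fails at once if a bystander (rice box, spoon, label roll) is moved by more than 20 mm (distance of any of rice_box_10, serving_spoon, label_roll from where it was at the start of the episode above 0.02 m).
It also fails if it takes over 58 s, if anything falls off the work surface, if the arm or the gripper's body presses on something with over 40 N, if the wrist force passes 120 N, or if a joint passes its speed limit or range.

## Robot

A 6-joint arm with a two-finger parallel gripper is mounted at the origin on a cart in front of the work surface, level with it; the furniture and walls round the work are solid. World frame = base frame: x ahead of the robot, y to its left, z up, the work surface at z = 0. Lengths are in m, angles in rad, forces in N, time in s.
With the tool pointing down it reaches from about 0.3 to 0.775 m from the base axis. Payload 14.6 kg.
Tool frame: the origin (TCP) lies midway between the tips of the shut fingers; the grasp point (between the pads) lies 19 mm behind it (ctrl.tcp_to_grasp is the z of the grasp point in the tool frame, in m); z points along the fingers, y is the line along which they close (so a half turn about z gives the same grasp; the last joint's range is limited). The gripper opens to 94 mm and grips with 3 to 60 N. Pads are 16 mm wide; open, the fingers measure 119 mm over their backs; the gripper's body (75 mm by 177 mm) begins 78 mm behind the grasp point.
Start: joints at [1.211, 0.3, 1.521, -0, 1.321, -0.067], TCP at [0.159, 0.527, 0.205] pointing down, gripper open.
Joint ranges: [-3.03, 3.03], [-0.79, 2.21], [0.23, 2.52], [-1.04, 4.18], [0, 3.07], [-2.55, 2.55]. Speed limits (rad/s): [2.22, 2.22, 2.57, 3.14, 3.14, 3.14].

## Interface

Orientations are given as [roll, pitch, yaw] about the fixed x, y, z axes, in that order (R = Rz(yaw) Ry(pitch) Rx(roll)).
In Python, from station import monitor, camera, ctrl gives the robot as it stands.
- The arm moves only by the tool apply_moves, never from a script. Its argument "plan" is one flat list of numbers, 4 for each row, row after row: the shift along the tool's x, y, z in mm, then the turn about the tool's z in rad. In form: [dx, dy, dz, spin, dx, dy, dz, spin, ...]. A call has 1 to 20 rows; each row shifts and turns the commanded pose from where the row before left it, along the tool's axes as they then stand; what a row does not reach is not made up. A row lasts 1/10 s, in which the tool goes at most 50 mm and 8.59 degrees, less where a joint would pass 70% of its speed; a pose out of reach is approached as far as the arm can. A call is refused whole if a number of a shift passes 50 or a number of a turn 0.15, either way. A call with a gripper value outside its range is refused whole. "hand" is the gripper command: -1 is shut, 1 is fully open, values between are in proportion, set as the call begins (left out, the last holds). The fingers move at their own pace and stop on an object; "squeeze" is the grip in N (left out, the last holds). Time passes only in rows, so rows that do not move let the fingers close. It gives the time, the measured TCP pose, the force, the opening and the grip force at its end, in the units of the state.
- monitor.get_obs(): the state, without advancing time (a new reading comes with each control period).
- camera(name): name is "scene" or "top" or "wrist"; returns a dict with "image" (400x640x3 uint8, red, green, blue), "range_z" (400x640 float32, m along the optical axis (not along the pixel's ray), 0 where there is no reading), "mtx" (3x3 intrinsics, pixels), "rvec" (rotation vector, rad) and "tvec" (3), from world to camera coordinates, as OpenCV has them. Camera axes: x right, y down, z forward; pixel columns grow to the right and rows downward; lengths in m; the calibration is good to about 2 mm. A picture is of the moment at which its call begins.
- ctrl.hand_in(): hands the job in; it is judged then, once.
The state is a dict: "time_s": time; "qpos": joint angles; "joint_vel": joint speeds; "tau": joint torques, N m; "ee_pos": TCP position; "eef_rot": TCP orientation; "force": force on the tool from outside, world axes, zero at the start; "moment": the same for the moment, N m; "grip_width": finger opening in m; "grip_force": force on a finger pad.
Only numpy, scipy, OpenCV 4.12 (cv2) and the standard library are available. Lean on these libraries where they do the work, as an engineer would, in place of code of your own. Each camera call takes 0.05 s, during which the arm holds its last target. There are 200 camera calls.

## Working session

There is one attempt and no reset: what is moved stays moved. The work goes in short steps, Python scripts to look and compute and a tool call to move; the robot and the scene stay as the last step left them, time stands still between calls to the robot, and variables do not carry over. Pictures are saved under pics/ and viewed, at most 10 in all, crops included, and the job is handed in when it is done.

Besides the shell and the picture viewer there is one more tool, called after "Call:" by a JSON object that holds its "name" and its "arguments", one argument or row to a line. apply_moves: Moves the arm, as the interface text tells. Its arguments: {"type":"object","properties":{"plan":{"type":"array","items":{"type":"number"}},"hand":{"type":"number"},"squeeze":{"type":"number"}},"required":["plan"]}

```bash
ls; mkdir -p pics
cat > h.py <<'E'
import numpy as np, cv2
from station import monitor, camera, ctrl
def save(c,fn): cv2.imwrite(fn,c['image'][:,:,::-1])
def world(c,u,v,z=None):
    R=cv2.Rodrigues(np.array(c['rvec'],float))[0];t=np.array(c['tvec'],float).ravel();K=np.array(c['mtx'])
    d=np.linalg.solve(K,[u,v,1.0]); o=-R.T@t
    if z is None:
        p=c['range_z'][int(round(v)),int(round(u))]; return R.T@(d*p-t)
    w=R.T@d; return o+w*(z-o[2])/w[2]
E
python3 - <<'E'
from h import *
for n in ('scene','top'):
    c=camera(n); save(c,f'pics/{n}.png'); np.savez(f'{n}.npz',**c)
print(monitor.get_obs(), ctrl.tcp_to_grasp)
E
```

```text
pics
{'time_s': 0.1, 'qpos': array([ 1.21138807e+00,  3.00414770e-01,  1.52156059e+00,  2.48573372e-05,
        1.32068109e+00, -6.65822420e-02]), 'joint_vel': array([ 1.89568397e-04, -3.07684874e-05, -1.23350303e-03, -1.68308433e-04,
        1.03482917e-03, -1.27235688e-03]), 'tau': array([-8.25647967e-04, -5.32648015e+01, -3.53282154e+01,  7.08593731e-02,
        2.36415508e-02, -2.85292651e-05]), 'ee_pos': array([0.15866225, 0.52635866, 0.20492589]), 'eef_rot': array([-3.14053281e+00, -9.48020771e-05,  2.84876042e+00]), 'force': array([ 0.48999367,  0.33267075, -0.07452499]), 'moment': array([-3.47069259e-06, -1.74918456e-02,  1.41655329e-02]), 'grip_force': 0.0, 'grip_width': 0.09422847009194282} -0.0188
```

View pics/top.png

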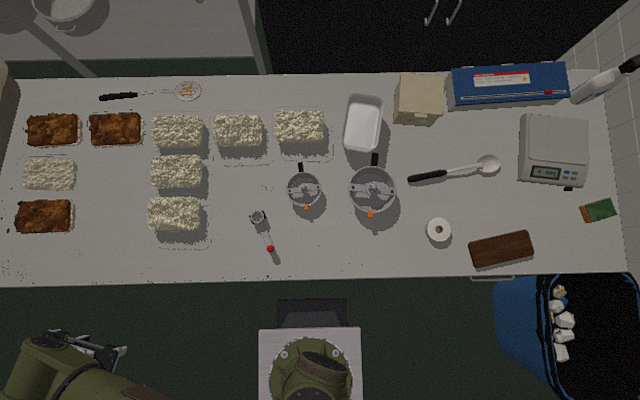

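View pics/scene.png

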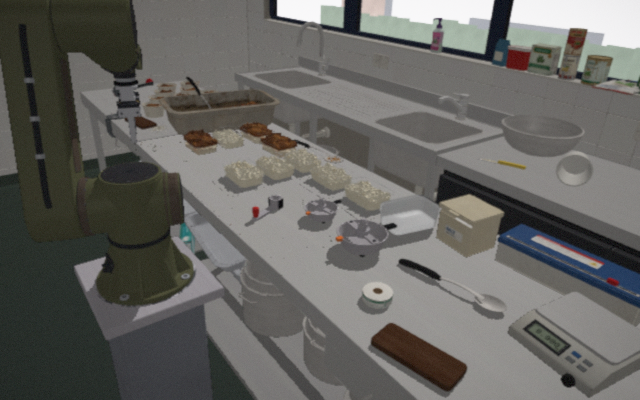

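The top view shows the crank with its hub at (258,216) and red knob at (270,249). There are two mills: a small one at (304,189) and a large one at (373,189). The large one, about 48 px wide, fits the description; I'll confirm it in an enlarged crop and measure.

Run:
```python
from h import *
c=dict(np.load('top.npz'))
im=c['image'][145:265,240:400,::-1]
cv2.imwrite('pics/topcrop.png',cv2.resize(im,None,fx=5,fy=5,interpolation=cv2.INTER_CUBIC))
print(c['mtx'],-cv2.Rodrigues(c['rvec'])[0].T@c['tvec'].ravel())
for n,u,v,z in [('hub',258,216,.036),('knob',270,249,.046),('mill',373,189,.066),('mark',370,214,.055),('small',304,189,.05)]:
    print(n,world(c,u,v,z),world(c,u,v))
```

```text
[[400.46742982   0.         318.16948005]
 [  0.         400.46742982 200.8050247 ]
 [  0.           0.           1.        ]] [ 0.35598629 -0.01941002  1.29861881]
hub [0.50649479 0.15438559 0.036     ] [0.51060311 0.15912956 0.00153523]
knob [0.40139732 0.11595548 0.046     ] [0.40149539 0.11624783 0.04329473]
mill [ 0.57981098 -0.20955841  0.066     ] [ 0.57524039 -0.20567551  0.09117057]
mark [ 0.5025131  -0.19826557  0.055     ] [ 0.50196021 -0.19759069  0.05969258]
small [0.58757249 0.0068697  0.05      ] [0.58389167 0.00645201 0.06984545]
```

View pics/topcrop.png

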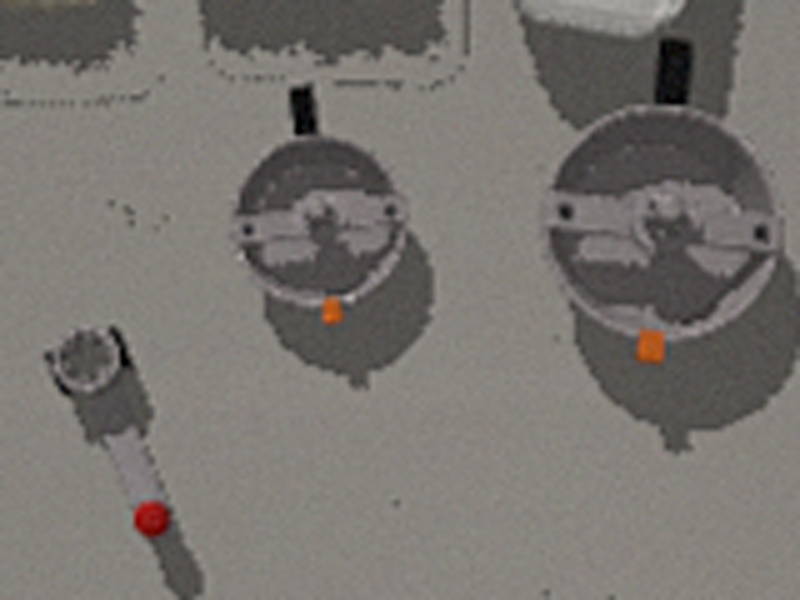

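The crop confirms the layout:
- **Large mill:** shaft at about px (373.5,189), orange mark at px (370,214), 79 mm from the shaft as described.
- **Crank:** hub at px (257.2,216.6), knob at (270.4,248.8).

Next I'll work out the move to above the hub.

```bash
cat >> h.py <<'E'
from scipy.spatial.transform import Rotation as Ro
def to(p,yaw):
    """spin, and shift (tool axes after the spin) in mm, to reach p, yaw"""
    o=monitor.get_obs(); s=-(yaw-o['eef_rot'][2]); s=(s+np.pi)%(2*np.pi)-np.pi
    R=Ro.from_euler('xyz',o['eef_rot'])*Ro.from_rotvec([0,0,s])
    print('t',round(o['time_s'],2),'spin',round(s,3),'shift',np.round(R.inv().apply(np.array(p)-o['ee_pos'])*1000,1))
E
python3 - <<'E'
from h import *
c=dict(np.load('top.npz'))
h=world(c,257.2,216.6,.036);k=world(c,270.4,248.8,.046);d=k-h
y=np.arctan2(d[1],d[0]); print(h,k,np.hypot(*d[:2]),y)
to([h[0],h[1],.16],y)
E
```

```text
[0.50464122 0.15691623 0.036     ] [0.40198461 0.11471224 0.046     ] 0.11099349736192701 -2.7515385813473143
t 0.1 spin -0.683 shift [-179.5 -473.2   45.2]
```

Call:
{"name": "apply_moves", "arguments": {
  "plan": [0, 0, 0, -0.137, 0, 0, 0, -0.137, 0, 0, 0, -0.137, 0, 0, 0, -0.136, 0, 0, 0, -0.136, -17, -45, 0, 0, -17, -45, 0, 0, -17, -45, 0, 0, -17, -45, 0, 0, -17, -45, 0, 0, -17, -45, 5, 0, -17, -45, 10, 0, -17, -45, 10, 0, -17, -45, 10, 0, -17, -45, 10, 0, -9, -23, 0, 0, 0, 0, 0, 0, 0, 0, 0, 0],
  "hand": 1
}}

```text
time_s: 1.9
ee_pos: [0.5039, 0.1572, 0.1601]
eef_rot: [3.141, -0.001, -2.752]
force: [-0.0, -0.5, -0.3]
grip_width: 0.0941
grip_force: 0.0
```

Run:
```python
from h import *
c=camera('wrist'); save(c,'pics/w1.png'); np.savez('w1.npz',**c)
o=monitor.get_obs();print(o['ee_pos'],o['eef_rot'],o['qpos'])
to([.50464,.1569,.16],-2.7515)
```

```text
[0.50368079 0.15773731 0.16034434] [ 3.14136164e+00 -3.80013987e-04 -2.75117445e+00] [ 2.34007723e-01  2.92825329e-01  1.63906549e+00  1.80614281e-04
  1.21011320e+00 -1.72727054e+00]
t 1.95 spin 0.0 shift [-0.6 -1.1  0.3]
```

View pics/w1.png

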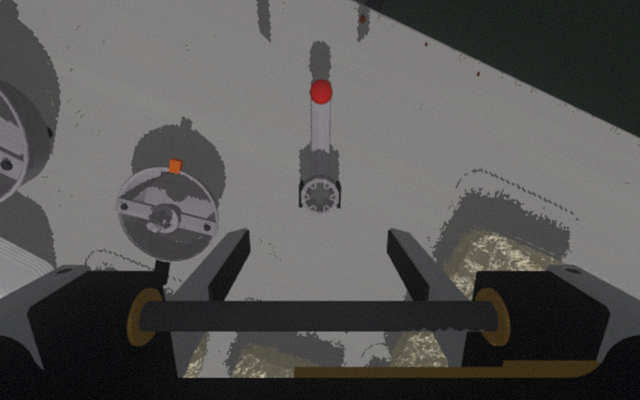

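The wrist view shows the hub top's centre at (320,196) and the knob at (320.5,92), aligned with the tool's x, midway between the fingers.

Run:
```python
from h import *
c=dict(np.load('w1.npz'));t=dict(np.load('top.npz'))
h=world(c,320,196,.036);k=world(c,320.5,92,.046);d=k-h
print(h,k,np.hypot(*d[:2]),np.arctan2(d[1],d[0]))
def P(c): 
    return c['mtx']@np.c_[cv2.Rodrigues(c['rvec'])[0],c['tvec'].ravel()]
for a,b in (((257.2,216.6),(320,196)),((270.4,248.8),(320.5,92))):
    X=cv2.triangulatePoints(P(t),P(c),np.array(a).reshape(2,1),np.array(b,float).reshape(2,1)).ravel();print('tri',X[:3]/X[3])
to([h[0],h[1],.008],np.arctan2(d[1],d[0]))
```

```text
[0.50243308 0.15977813 0.036     ] [0.40320097 0.11935538 0.046     ] 0.10714947803126382 -2.754761404897912
tri [0.50811627 0.16133785 0.00846121]
tri [0.40216266 0.11744383 0.02583811]
t 1.95 spin 0.004 shift [  0.3   2.3 152.3]
```

Run:
```python
from h import *
c=dict(np.load('w1.npz'))
R=cv2.Rodrigues(c['rvec'])[0];v,u=np.mgrid[60:225,280:360]
z=c['range_z'][60:225,280:360];d=np.linalg.solve(c['mtx'],np.stack([u.ravel(),v.ravel(),np.ones(u.size)]))*z.ravel()
W=(R.T@(d-c['tvec'].reshape(3,1))).T; W=W[z.ravel()>0]
y=-2.7548;ax=np.array([np.cos(y),np.sin(y)]);ay=np.array([-ax[1],ax[0]])
q=W[:,:2]-[.5024,.1598];X=q@ax*1e3;Y=q@ay*1e3;Z=W[:,2]*1e3
m=(Z>31)&(abs(X)<40);print('hub',m.sum(),np.percentile(X[m],[1,50,99]),np.percentile(Y[m],[1,50,99]),np.median(Z[m]))
m=(Z>40)&(X>70);print('knob',m.sum(),np.percentile(X[m],[1,50,99]),np.percentile(Y[m],[1,50,99]),np.median(Z[m]))
m=(Z>5)&(Z<13)&(X>40)&(X<85);print('arm',np.percentile(Y[m],[1,50,99]),np.median(Z[m]))
```

```text
hub 764 [-21.89966619  -0.53126988  19.59091303] [-22.43317607   1.195599    23.49644277] 36.05169996797893
knob 397 [ 98.29327527 108.26414728 118.5232065 ] [-10.47192025  -0.48648204   9.43017095] 43.63140186293874
arm [-11.15992286   0.07696461  10.49676958] 9.461073815596619
```

Call:
{"name": "apply_moves", "arguments": {
  "plan": [-1, 2, 30, 0, 0, 0, 35, 0, 0, 0, 35, 0, 0, 0, 30, 0, 0, 0, 15, 0, 0, 0, 7, 0, 0, 0, 0, 0, 0, 0, 0, 0]
}}

```text
time_s: 2.75
ee_pos: [0.5047, 0.16, 0.0095]
eef_rot: [-3.141, 0.001, -2.751]
force: [-0.0, 0.1, 0.1]
grip_width: 0.0939
grip_force: 0.0
```

Call:
{"name": "apply_moves", "arguments": {
  "plan": [0, 0, 0, 0, 0, 0, 0, 0, 0, 0, 0, 0, 0, 0, 0, 0, 0, 0, 0, 0, 0, 0, 0, 0, 0, 0, 0, 0, 0, 0, 0, 0],
  "hand": -1,
  "squeeze": 40
}}

```text
time_s: 3.55
ee_pos: [0.5044, 0.1594, 0.0084]
eef_rot: [-3.142, -0.0, -2.751]
force: [1.0, -0.6, 0.8]
grip_width: 0.0468
grip_force: 40.0
```

Call:
{"name": "apply_moves", "arguments": {
  "plan": [0, 0, -10, 0, 0, 0, -20, 0, 0, 0, -30, 0, 0, 0, -40, 0, 0, 0, -40, 0, 0, 0, -40, 0, 0, 0, 0, 0.1, 0, 0, 0, 0.11, 0, 0, 0, 0.11, 0, 0, 0, 0.11, 0, 0, 0, 0.11]
}}

```text
time_s: 4.65
ee_pos: [0.504, 0.1594, 0.1888]
eef_rot: [-3.141, -0.0, 2.987]
force: [0.7, -0.1, -3.6]
grip_width: 0.0466
grip_force: 40.0
```

Run:
```python
from h import *
to([.575,-.06,.19],2.99)
```

```text
t 4.65 spin -0.003 shift [-103.3 -206.2   -1.2]
```

Call:
{"name": "apply_moves", "arguments": {
  "plan": [-10, -20, 0, 0, -18, -37, 0, 0, -20, -40, 0, 0, -20, -40, 0, 0, -18, -37, 0, 0, -12, -22, 0, 0, -5, -10, 0, 0, 0, 0, 0, 0, 0, 0, 0, 0]
}}

```text
time_s: 5.55
ee_pos: [0.5751, -0.0587, 0.1885]
eef_rot: [3.141, -0.0, 2.992]
force: [0.1, 0.8, -3.0]
grip_width: 0.0463
grip_force: 40.0
```

Run:
```python
from h import *
c=camera('wrist'); save(c,'pics/w2.png'); np.savez('w2.npz',**c)
o=monitor.get_obs();print(o['ee_pos'],o['eef_rot'])
```

```text
[ 0.57516908 -0.05838556  0.18858651] [ 3.14134949e+00 -2.29613221e-04  2.99285585e+00]
```

View pics/w2.png

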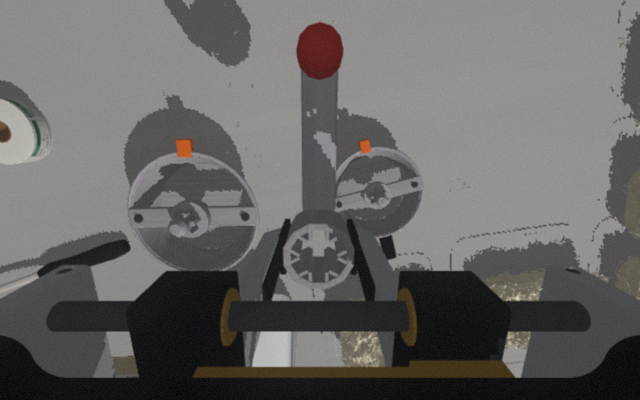

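The wrist view shows the big mill, with its nose near (182,228), the boss at (190,217) and the orange mark at (183,148). The crank is held level with its arm along the tool's x. I'll enlarge that area and use the depth.

Run:
```python
from h import *
c=dict(np.load('w2.npz'))
cv2.imwrite('pics/w2c.png',cv2.resize(c['image'][135:275,120:265,::-1],None,fx=4,fy=4,interpolation=cv2.INTER_CUBIC))
R=cv2.Rodrigues(c['rvec'])[0]
def cl(r0,r1,c0,c1):
    v,u=np.mgrid[r0:r1,c0:c1];z=c['range_z'][r0:r1,c0:c1]
    d=np.linalg.solve(c['mtx'],np.stack([u.ravel(),v.ravel(),np.ones(u.size)]))*z.ravel()
    W=(R.T@(d-c['tvec'].reshape(3,1))).T; return W[z.ravel()>0],c['image'][r0:r1,c0:c1].reshape(-1,3)[z.ravel()>0].astype(int)
W,I=cl(135,275,120,265)
r=np.hypot(W[:,0]-.58,W[:,1]+.21)
for lo,hi in ((.093,.1),(.08,.088),(.062,.07),(.05,.058)):
    m=(W[:,2]>lo)&(W[:,2]<hi)&(r<(.03 if lo>.06 else .08)); q=W[m]
    print(lo,m.sum(),q.mean(0),(q.min(0)+q.max(0))/2,np.ptp(q,0))
# rim circle fit
q=W[(W[:,2]>.049)&(W[:,2]<.058)&(r>.06)&(r<.085)];A=np.c_[2*q[:,:2],np.ones(len(q))]
x=np.linalg.lstsq(A,(q[:,:2]**2).sum(1),rcond=None)[0];print('rim',x[:2],np.sqrt(x[2]+x[0]**2+x[1]**2),len(q))
m=(I[:,0]>150)&(I[:,0]-I[:,2]>90);print('mark',m.sum(),np.median(W[m],0),W[m].mean(0))
```

```text
0.093 217 [ 0.57853978 -0.20464729  0.09623142] [ 0.57950252 -0.20528662  0.09596378] [0.01744363 0.01582874 0.00585444]
0.08 186 [ 0.57668186 -0.20081728  0.08390751] [ 0.57940948 -0.20586102  0.08384111] [0.02666534 0.02899443 0.00765274]
0.062 608 [ 0.57587076 -0.19918718  0.06628517] [ 0.57951963 -0.20610758  0.06600181] [0.04318088 0.04341671 0.00791759]
0.05 3630 [ 0.57371031 -0.20686412  0.05476287] [ 0.57679816 -0.20685693  0.05399838] [0.15123241 0.15318289 0.00798582]
rim [ 0.57810798 -0.20621399] 0.07221562209330372 2598
mark 236 [ 0.5010801  -0.19575045  0.055423  ] [ 0.50113232 -0.19547713  0.0553555 ]
```

View pics/w2c.png

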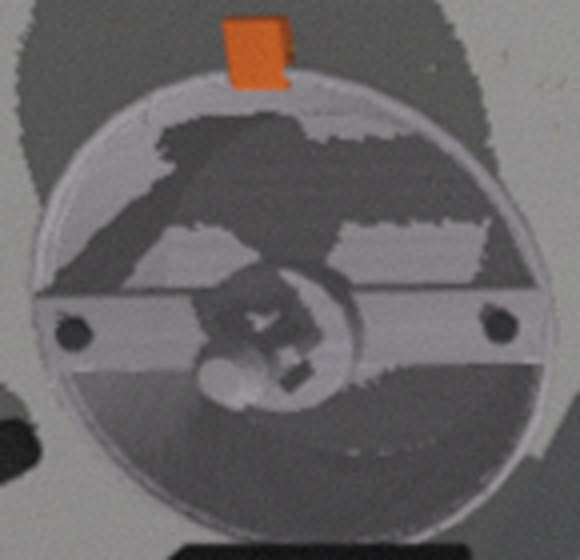

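The crop shows the nose at crop (225,385), the boss centred near (275,340) and the mark at (257,52). The depth data puts the mill's axis at (0.5794,-0.206), with the mark 79 mm away at yaw 3.01. I'll move over it.

Run:
```python
from h import *
c=dict(np.load('w2.npz'));o=monitor.get_obs()
print('hub px depth',world(c,319,222),'knob',world(c,320,50), world(c,320,50,o['ee_pos'][2]+.0375)-o['ee_pos'])
to([.5794,-.206,.125],3.01)
```

```text
hub px depth [ 0.55357959 -0.05394574  0.21373539] knob [ 0.46750811 -0.04062173  0.22626663] [-0.10770306  0.01777132  0.0375    ]
t 5.6 spin -0.017 shift [ -23.6 -145.8   63.5]
```

Call:
{"name": "apply_moves", "arguments": {
  "plan": [0, -15, 0, -0.017, -4, -30, 0, 0, -6, -35, 0, 0, -6, -35, 0, 0, -5, -20, 0, 0, -3, -11, 10, 0, 0, 0, 20, 0, 0, 0, 20, 0, 0, 0, 13, 0, 0, 0, 0, 0, 0, 0, 0, 0, 0, 0, 0, 0]
}}

```text
time_s: 6.8
ee_pos: [0.5802, -0.2073, 0.1266]
eef_rot: [-3.141, 0.002, 3.009]
force: [0.0, -1.3, -2.2]
grip_width: 0.0466
grip_force: 40.0
```

Run:
```python
from h import *
o=monitor.get_obs();print(o['ee_pos'],o['force'],o['moment'],o['qpos'][5])
to([.5794,-.206,.094],3.01)
```

```text
[ 0.58021511 -0.20729926  0.12656811] [ 0.01219597 -1.33414763 -2.16283812] [-0.00794459 -0.065372    0.02801171] -1.8410066113761416
t 6.8 spin -0.001 shift [ 1.   1.2 32.6]
```

Call:
{"name": "apply_moves", "arguments": {
  "plan": [1, 1, 8, 0, 0, 0, 6, 0, 0, 0, 5, 0, 0, 0, 4, 0, 0, 0, 3, 0, 0, 0, 2, 0, 0, 0, 2, 0, 0, 0, 0, 0, 0, 0, 0, 0]
}}

```text
time_s: 7.7
ee_pos: [0.5792, -0.2066, 0.0956]
eef_rot: [-3.141, 0.001, 3.009]
force: [4.6, -3.2, -4.6]
grip_width: 0.0463
grip_force: 40.0
```

Call:
{"name": "apply_moves", "arguments": {
  "plan": [-0.6, -0.4, 1, 0, 0, 0, 0.7, 0, 0, 0, 0.7, 0, 0, 0, 0, 0, 0, 0, 0, 0]
}}

```text
time_s: 8.2
ee_pos: [0.5794, -0.2068, 0.0931]
eef_rot: [-3.142, 0.0, 3.009]
force: [2.4, -2.8, -2.9]
grip_width: 0.0465
grip_force: 40.0
```

Call:
{"name": "apply_moves", "arguments": {
  "plan": [-0.4, -0.4, 0.6, 0, 0, 0, 0.4, 0, 0, 0, 0, 0, 0, 0, 0, 0]
}}

```text
time_s: 8.6
ee_pos: [0.5795, -0.2071, 0.0919]
eef_rot: [3.141, -0.001, 3.009]
force: [0.9, 1.2, -2.2]
grip_width: 0.0467
grip_force: 40.0
```

Call:
{"name": "apply_moves", "arguments": {
  "plan": [0, 0, 0.5, 0, 0, 0, 0.5, 0, 0, 0, 0, 0, 0, 0, 0, 0]
}}

```text
time_s: 9.0
ee_pos: [0.5797, -0.2072, 0.0918]
eef_rot: [3.142, 0.0, 3.009]
force: [-4.2, 1.1, 6.6]
grip_width: 0.0468
grip_force: 40.0
```

Call:
{"name": "apply_moves", "arguments": {
  "plan": [0.2, 0, -0.4, 0, 0, 0, 0, 0, 0, 0, 0, 0.04, 0, 0, 0, 0.04, 0, 0, 0, 0.04, 0, 0, 0, 0.04, 0, 0, 0, 0.04, 0, 0, 0, 0, 0, 0, 0, 0]
}}

```text
time_s: 9.9
ee_pos: [0.5798, -0.2073, 0.0917]
eef_rot: [3.142, 0.001, 2.81]
force: [0.5, 0.8, 3.1]
grip_width: 0.0467
grip_force: 40.0
```

Still riding on the spline tops at about 6 N press, so I'll keep turning.

Call:
{"name": "apply_moves", "arguments": {
  "plan": [0, 0, 0, 0.04, 0, 0, 0, 0.04, 0, 0, 0, 0.04, 0, 0, 0, 0.04, 0, 0, 0, 0.04, 0, 0, 0, 0]
}}

```text
time_s: 10.5
ee_pos: [0.5794, -0.2074, 0.0909]
eef_rot: [-3.141, -0.0, 2.609]
force: [2.1, -1.0, -3.6]
grip_width: 0.0466
grip_force: 40.0
```

The force vanished and z dropped, so the splines match here. I'll feed down gently.

Call:
{"name": "apply_moves", "arguments": {
  "plan": [0, 0, 0.5, 0, 0, 0, 0.5, 0, 0, 0, 0.5, 0, 0, 0, 0, 0]
}}

```text
time_s: 10.9
ee_pos: [0.5795, -0.2074, 0.0899]
eef_rot: [-3.141, 0.0, 2.609]
force: [1.7, -2.9, -3.1]
grip_width: 0.0466
grip_force: 40.0
```

Call:
{"name": "apply_moves", "arguments": {
  "plan": [0, 0, 1, 0.03, 0, 0, 1, 0, 0, 0, 1, 0, 0, 0, 1, 0, 0, 0, 0, 0]
}}

```text
time_s: 11.4
ee_pos: [0.5797, -0.2076, 0.0861]
eef_rot: [-3.141, 0.001, 2.58]
force: [2.8, -4.2, -2.1]
grip_width: 0.047
grip_force: 40.0
```

Call:
{"name": "apply_moves", "arguments": {
  "plan": [-0.3, -0.4, 1.2, 0, 0, 0, 1.2, 0, 0, 0, 1.2, 0, 0, 0, 1.2, 0, 0, 0, 1.2, 0, 0, 0, 1.2, 0, 0, 0, 1, 0, 0, 0, 0, 0]
}}

```text
time_s: 12.2
ee_pos: [0.5796, -0.2078, 0.0776]
eef_rot: [-3.142, 0.0, 2.579]
force: [3.3, -4.5, -1.9]
grip_width: 0.0466
grip_force: 40.0
```

Call:
{"name": "apply_moves", "arguments": {
  "plan": [-0.2, -0.4, 1, 0, 0, 0, 1, 0, 0, 0, 1, 0, 0, 0, 0.5, 0, 0, 0, 0, 0, 0, 0, 0, 0]
}}

```text
time_s: 12.8
ee_pos: [0.5796, -0.208, 0.0745]
eef_rot: [3.141, 0.0, 2.579]
force: [1.8, -0.2, 3.3]
grip_width: 0.0467
grip_force: 40.0
```

Call:
{"name": "apply_moves", "arguments": {
  "plan": [0, 0, 0.4, 0, 0, 0, 0.3, 0, 0, 0, 0, 0]
}}

```text
time_s: 13.1
ee_pos: [0.5796, -0.2081, 0.0745]
eef_rot: [3.141, 0.0, 2.579]
force: [-0.7, 1.4, 10.0]
grip_width: 0.0466
grip_force: 40.0
```

It stopped firmly at home height. I'll ease the press and turn to the mark (yaw 3.01).

Call:
{"name": "apply_moves", "arguments": {
  "plan": [0, 0, -0.4, 0, 0, 0, 0, 0, 0, 0, 0, -0.05, 0, 0, 0, -0.06, 0, 0, 0, -0.06, 0, 0, 0, -0.06, 0, 0, 0, -0.06, 0, 0, 0, -0.06, 0, 0, 0, -0.05, 0, 0, 0, -0.03, 0, 0, 0, 0, 0, 0, 0, 0]
}}

```text
time_s: 14.3
ee_pos: [0.5803, -0.208, 0.0745]
eef_rot: [3.141, 0.002, 3.009]
force: [5.6, 1.7, 4.7]
grip_width: 0.0468
grip_force: 40.0
```

Now I'll open the gripper, back straight up and look.

Call:
{"name": "apply_moves", "arguments": {
  "plan": [0, 0, 0, 0, 0, 0, 0, 0, 0, 0, 0, 0, 0, 0, 0, 0, 0, 0, 0, 0, 0, 0, 0, 0, 0, 0, 0, 0, 0, 0, -10, 0, 0, 0, -20, 0, 0, 0, -30, 0, 0, 0, -30, 0, 0, 0, -30, 0, 0, 0, 0, 0, 0, 0, 0, 0],
  "hand": 1
}}

```text
time_s: 15.7
ee_pos: [0.5796, -0.2082, 0.1947]
eef_rot: [-3.141, 0.001, 3.009]
force: [0.2, 0.2, -0.6]
grip_width: 0.0939
grip_force: 0.0
```

Run:
```python
from h import *
c=camera('wrist'); save(c,'pics/w3.png'); np.savez('w3.npz',**c)
R=cv2.Rodrigues(c['rvec'])[0];v,u=np.mgrid[0:400,0:640];z=c['range_z'].ravel()
W=(R.T@(np.linalg.solve(c['mtx'],np.stack([u.ravel(),v.ravel(),np.ones(u.size)]))*z-c['tvec'].reshape(3,1))).T
I=c['image'].reshape(-1,3).astype(int);ok=z>0
r=np.hypot(W[:,0]-.5797,W[:,1]+.207)
red=ok&(I[:,0]>90)&(I[:,1]<50)&(r<.16)&(W[:,2]>.1);print('knob',red.sum(),np.median(W[red],0))
org=ok&(I[:,0]>150)&(I[:,1]>60)&(I[:,0]-I[:,2]>90);print('mark',org.sum(),np.median(W[org],0) if org.any() else 0)
m=ok&(r<.03)&(W[:,2]>.09)&(W[:,2]<.12);q=W[m];h=q[q[:,2]>np.percentile(q[:,2],20)];print('hub z',np.percentile(q[:,2],[5,25,50,75,95]),(q.min(0)+q.max(0))/2)
m=ok&(r>.03)&(r<.09)&(W[:,2]>.068)&(W[:,2]<.085);print('arm top z',np.percentile(W[m,2],[5,50,95]),m.sum())
print(monitor.get_obs()['ee_pos'])
```

```text
knob 390 [ 0.47036174 -0.1896633   0.10983031]
mark 110 [0.52998615 0.00275874 0.04120495]
hub z [0.09212928 0.09704369 0.10090053 0.10235798 0.10327157] [ 0.57923226 -0.20655292  0.09731207]
arm top z [0.0738669  0.07537485 0.07660088] 1262
[ 0.57922604 -0.20805431  0.19356246]
```

View pics/w3.png

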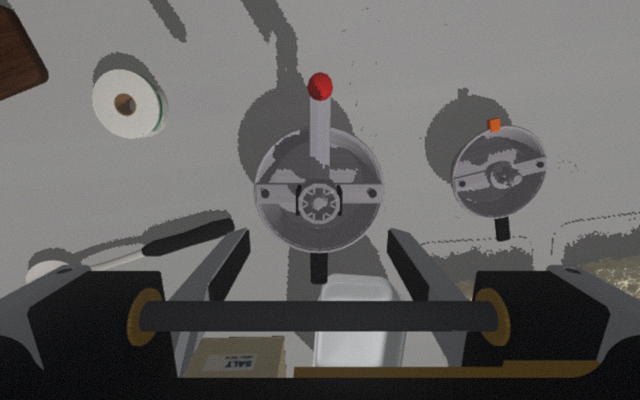

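The wrist view shows the crank on the big mill, with its hub at (320,203). The arm runs over the mark, which is hidden beneath it, to the knob at (320,87), opposite the handle at (319,268). The arm's top is at z 75.4 mm, so the underside is at 66.4 mm and home. The knob is about 3 mm off the line.

```bash
python3 -c "
from station import ctrl
print(ctrl.hand_in())"
```

```text
the job is handed in; nothing more can be done
None
```

The crank is fully home on the larger mill's splined shaft, with its arm over the orange mark and the knob about 3 mm off the line. The gripper is open and clear, and I handed the job in after about 16 s; the hand-in call returned no verdict.

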